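Eject one weight disc and slide it onto the blotter

ROBOT

A 6-joint arm with a two-finger parallel gripper is mounted at the origin on the work surface. World frame = base frame: x ahead of the robot, y to its left, z up, the work surface at z = 0. Lengths are in m, angles in degrees, forces in N, time in s.
With the tool pointing down it reaches from about 0.325 to 0.775 m from the base axis. Payload 5.5 kg.
Tool frame: the origin (TCP) lies at the centre of the arm's flange, where the gripper is bolted on; the fingertips stand 182 mm ahead of it and the grasp point (between the pads) lies 163 mm ahead of it; z points along the fingers, y is the line along which they close (so a half turn about z gives the same grasp; the last joint's range is limited). The gripper opens to 88 mm and grips with 3 to 60 N. Pads are 20 mm wide; open, the fingers measure 115 mm over their backs; the gripper's body (75 mm by 178 mm) begins 61 mm behind the grasp point.
Start: joints at [-76.358, 5.22, 70.514, -0, 104.267, -3.249], TCP at [0.174, -0.574, 0.405] pointing down, gripper open.
Joint ranges: [-164.24, 164.24], [-49.07, 125.15], [9.68, 141.18], [-86.29, 266.29], [3.28, 154.24], [-151.56, 151.56]. Speed limits (degrees/s): [147.25, 147.25, 172.46, 180, 180, 180].

INTERFACE

Orientations are given as [roll, pitch, yaw] about the fixed x, y, z axes, in that order (R = Rz(yaw) Ry(pitch) Rx(roll)).
In Python, from station import r gives the robot as it stands. The module is installed in compiled form; this text tells all that it offers. Calls block until the motion is done:
- r.reach(position, orientation): joint-space move of the TCP to a pose.
- r.servo_line(position, rotation=None, speed=0.15): straight line of the TCP; rotation=None keeps the orientation; speed is the mean speed in m/s.
- r.move_joints(angles): joint-space move.
- r.let_go() and r.grab(squeeze=None): open the fingers fully, or close them until they stop; squeeze is the grip in N (None keeps the last).
- r.wait(seconds).
- r.inverse_kinematics(position, orientation): joint angles nearest the present ones, or None.
- r.sense(): the state.
- r.snapshot(name): name is "side" or "top" or "wrist"; returns a dict with "frame" (420x560x3 uint8, red, green, blue), "fx", "fy", "cx", "cy" (pixels), "dist_coeffs" ([k1, k2, p1, p2, k3] as OpenCV has them; the pictures are not rectified), "R" (3x3) and "t" (3): a world point X has camera coordinates R X + t. Camera axes: x right, y down, z forward; pixel columns grow to the right and rows downward; lengths in m; the calibration is good to about 2 mm. A picture is of the moment at which its call begins. There is no depth.
A pose or a line that the arm cannot do raises r.IKError and nothing moves.
- r.hand_in(): hands the job in; it is judged then, once.
The state is a dict: "clock": time; "joints": joint angles; "joint_vel": joint speeds; "joint_torque": joint torques, N m; "tcp_pos": TCP position; "orientation": TCP orientation; "contact_force": force on the tool from outside, world axes, zero at the start; "torque": the same for the moment, N m; "opening": finger opening in m; "gripper_force": force on a finger pad.
Only numpy, scipy, OpenCV 4.12 (cv2) and the standard library are available. Lean on these libraries where they do the work, as an engineer would, in place of code of your own. Each camera call takes 0.05 s, during which the arm holds its last target. There are 200 camera calls.

TASK

Press the plunger of the weight dispenser down once, all the way, and let it spring back, so that a single metal disc comes out in front. Then nudge that disc aside along the table with the fingertips until it lies wholly on the blank square blotter sheet, to weigh it down. Only push things, do not pick anything up; the other discs stay in the dispenser and everything else stays where it is.

Things in the scene. Friction and masses are not known exactly. Their poses are not given: they have to be found in the camera images.
- dispenser: Weight dispenser, screwed down: aluminium magazine well (50 mm wide, 52 mm long, 64 mm high) at the front, grey housing behind (58 mm wide, 55 mm high). Origin: on the table under the magazine's axis. x points from magazine to housing, y left of x, z up; discs come out towards -x through a low opening. It spans x -25 to 106 mm, y -29 to 29 mm (5 mm thick flanges to 44 mm at x 12 to 98).
- magazine (a point): Point on the table under the magazine's axis (the dispenser's origin).
- plunger (a joint): Plunger travel in m: 0 up, 0.030 fully pressed, straight down. A spring (4 N, 7 N at the bottom; stack friction adds a few N) returns it. It drives a flat pusher forward under the stack, 2.3 mm per mm, shoving out the lowest disc: at full press its centre is about 65 mm in front (-x) of the magazine's axis. The pusher returns with the plunger and the stack drops by one.
- plunger_top (a point): Centre of the top face of the plunger's round black head, 36 mm across and 11 mm thick, 100 mm above the table when up, 70 mm when fully pressed; it stands 60 mm behind (+x) the magazine's axis on the dispenser.
- disc1: Plain metal disc, 40 mm across, 13 mm high, about 45 g, flat on the table at the bottom of the stack: the one that comes out. Origin: centre of its underside; z is its axis.
- disc2: An identical disc, second from the bottom of the stack; stays in the magazine (drops to the bottom).
- disc3: An identical disc, the top one of the stack; stays in the magazine.
- blotter: Blank square paper blotter, 110 x 110 mm, 0.6 mm thick, taped flat to the table, to the left or the right of the dispenser. A disc slides onto it with no step. Origin: its centre; x and y along its edges.
- proof: The other sheet, on the other side: an oblong printed proof, 130 mm (x) by 90 mm (y), with a dark printed rectangle, taped down. Not to be used. Origin: its centre.
- ink_bottle: Bystander: black ink bottle, 56 mm across, 130 mm high. Origin: centre of its underside.
- ink_tin: Bystander: small metal tin, 48 mm across, 34 mm high, standing on the proof. Origin: centre of its underside.
- jar: Bystander: amber jar, 64 mm across, 70 mm high. Origin: centre of its underside.
- scraper: Bystander: plate scraper lying flat, 160 mm long along its x (wooden handle 18 mm wide to -x, steel blade 14 mm wide to +x), 16 mm high. Origin: on the table, 5 mm from the handle's end at the blade.
- eraser: Bystander: rubber block 50 x 30 x 18 mm. Origin: centre of its underside.
- block: Bystander: wooden sanding block 70 x 45 x 25 mm. Origin: centre of its underside.
- cup: Bystander: white cup 72 mm across, 85 mm high. Origin: centre of its underside.
- brayer: Bystander: hand ink roller (70 mm roller, handle to its -x, 150 mm long overall, 32 mm high). Origin: on the table under the roller.
Mind the look-alikes: they are no part of the job. Of the things that look like the dispenser, take the one that is farthest to the robot's left at the start.

How it is judged (in metres and radians):
On the way, in this order (a step that is already met when the one before it is completed fails the run):
1. the plunger is pressed all the way down (value of joint plunger above 0.027 m), for 0.05 s.
2. the plunger is back up and one disc lies out in front of the dispenser (value of joint plunger below 0.004 m and x of disc1 in the frame of dispenser below -0.045 m), for 0.1 s.
At the end, for the whole second after the job is handed in: The ejected disc lies flat and still, wholly on the square blotter (its centre within 36 mm of the blotter's centre along each edge direction), the plunger is up, and the other two discs are in the magazine (within 12 mm of its axis) (x of disc1 in the frame of blotter between -0.036 and 0.036 m and y of disc1 in the frame of blotter between -0.036 and 0.036 m and height (world z) of disc1 below 0.004 m and angle between disc1's own z axis and vertical below 0.1 rad and linear speed of disc1 below 0.01 m/s and value of joint plunger below 0.004 m and horizontal distance between each of disc2, disc3 and magazine below 0.012 m); the robot touches nothing.
It fails at once if the disc is lifted off the table (more than 12 mm) or tipped (height (world z) of disc1 above 0.012 m or angle between disc1's own z axis and vertical above 0.5 rad).
It fails at once if a second disc leaves the magazine (plunger pressed again), or a disc is lifted out (horizontal distance between any of disc2, disc3 and magazine above 0.02 m or height (world z) of disc2 above 0.026 m or height (world z) of disc3 above 0.04 m).
It fails at once if a bystander is disturbed (moved more than 20 mm) (distance of any of ink_bottle, ink_tin, jar, scraper, eraser, block, cup, brayer from where it was at the start of the episode above 0.02 m).
It also fails if it takes over 59 s, if anything falls off the work surface, if the arm or the gripper's body presses on something with over 40 N, if the wrist force passes 120 N, or if a joint passes its speed limit or range.

## Working session

There is one attempt and no reset: what is moved stays moved. The work goes in short steps, each a Python script; the robot and the scene stay as the last script left them, time stands still between calls to the robot, and variables do not carry over. Pictures are saved under pics/ and viewed, at most 10 in all, crops included, and the job is handed in when it is done.

```bash
mkdir -p pics
cat > h.py <<'E'
import numpy as np, cv2
from station import r
def snap(n,f):
    s=r.snapshot(n); cv2.imwrite('pics/'+f,s['frame'][:,:,::-1]); 
    np.savez('pics/'+f+'.npz',**{k:np.array(v) for k,v in s.items() if k!='frame'}); return s
def px2w(f,uv,z):
    s=np.load('pics/'+f+'.npz'); K=np.array([[s['fx'],0,s['cx']],[0,s['fy'],s['cy']],[0,0,1.]])
    p=cv2.undistortPoints(np.array(uv,float).reshape(-1,1,2),K,s['dist_coeffs']).reshape(-1,2)
    R=s['R'];c=-R.T@s['t']; d=np.c_[p,np.ones(len(p))]@R
    zz=np.broadcast_to(z,len(p)); return c+d*((zz-c[2])/d[:,2])[:,None]
E
python3 - <<'E'
from h import *
snap('top','top0.png');snap('side','side0.png');print(r.sense()['clock'])
E
```

```text
0.1
```

View pics/top0.png

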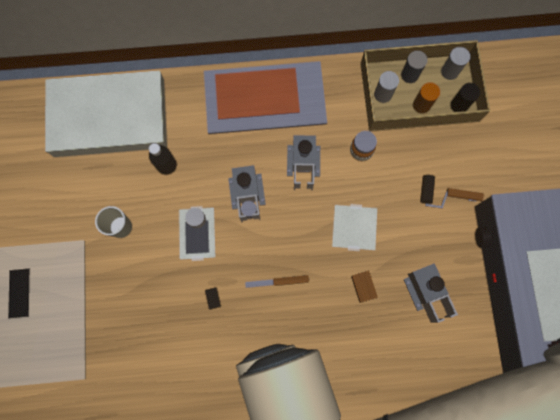

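View pics/side0.png

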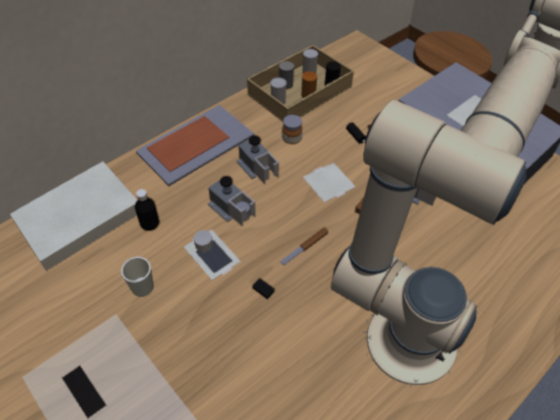

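The top view shows three dispensers. The leftmost, at about (245,192), has discs and is the target. The blank blotter is at (355,227) and the proof with the tin at (197,233). The path between is clear: the scraper is at (280,282) and the second dispenser at (303,160). I'll zoom in for accuracy.

Run:
```python
from h import *
im=cv2.imread('pics/top0.png')[130:300,170:390]
cv2.imwrite('pics/z.png',cv2.resize(im,None,fx=3.5,fy=3.5,interpolation=cv2.INTER_CUBIC))
print(px2w('top0.png',[(245,180),(248,208),(355,227),(304,148),(265,385),(197,233),(280,282)],[.1,.064,0,.1,0,0,0]))
s=np.load('pics/top0.png.npz');print(-s['R'].T@s['t'],s['fx'])
```

```text
[[ 0.60214431  0.06429841  0.1       ]
 [ 0.54079784  0.06417738  0.064     ]
 [ 0.48148354 -0.20345616  0.        ]
 [ 0.67052964 -0.08572647  0.1       ]
 [ 0.11454466  0.05914633  0.        ]
 [ 0.50194376  0.20311186  0.        ]
 [ 0.35794243  0.00145668  0.        ]]
[2.57500938e-01 9.84324397e-04 1.24517171e+00] 491.6905850548735
```

View pics/z.png

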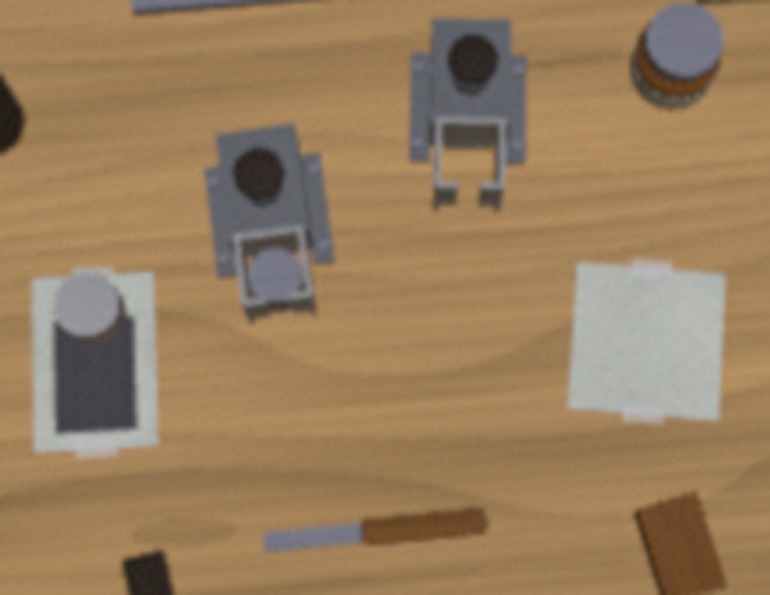

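```bash
cat > geo.py <<'E'
from h import *
Z=lambda a:np.array(a)/3.5-0.14+np.array([170,130.])  # resize pixel-centre shift ~0.36
pl=px2w('top0.png',Z([(258,172)]),.1)[0]
rim=px2w('top0.png',Z([(235,234),(303,228),(312,298),(244,305)]),.064)
mag=rim.mean(0)[:2]
d=(rim[0]+rim[1]-rim[2]-rim[3])[:2]; ax=pl[:2]-mag
bc=px2w('top0.png',Z([(578,263),(726,274),(719,420),(569,409)]),0)
b=bc.mean(0)[:2]
E
python3 - <<'E'
from geo import *
print(pl,mag,np.linalg.norm(ax),np.degrees(np.arctan2(ax[1],ax[0])),np.degrees(np.arctan2(d[1],d[0])),b)
print(np.linalg.norm(np.diff(rim,axis=0),axis=1),np.linalg.norm(np.diff(bc,axis=0),axis=1))
u=ax/np.linalg.norm(ax);print('disc est',mag-.065*u)
s=r.sense();print(s['orientation'],s['tcp_pos'])
for yaw in (-90,0,90):
    print(yaw,r.inverse_kinematics([pl[0],pl[1],.32],[180,0,yaw]))
E
```

```text
[0.60494888 0.06755018 0.1       ] [0.54613112 0.06377386] 0.05893886195253206 3.67356099610574 2.80088318149001 [ 0.48083514 -0.20334606]
[0.04827972 0.05122372 0.04794111] [0.1098949  0.10970953 0.10947086]
disc est [0.48126468 0.05960919]
[-1.79900362e+02 -5.59967067e-03  1.68899364e+01] [ 0.17434938 -0.57417393  0.40362616]
-90 None
0 [ 3.16942727e+00  6.52340259e+00  7.76846650e+01 -2.54444375e-14
  9.57919325e+01  9.31694273e+01]
90 [ 3.16942727e+00  6.52340259e+00  7.76846650e+01 -2.54444375e-14
  9.57919325e+01  3.16942727e+00]
```

Run:
```python
from geo import *
x,y=pl[:2]
r.grab()
r.reach([x,y,.33],[180,0,0])
r.servo_line([x,y,.287],speed=.1)
print(r.sense()['contact_force'])
for z in (.278,.27,.262,.256,.253,.2515,.250,.2485,.247):
    r.servo_line([x,y,z],speed=.04)
    s=r.sense(); f=s['contact_force'];print(z,s['tcp_pos'][2].round(4) if hasattr(s['tcp_pos'][2],'round') else s['tcp_pos'][2],np.round(f,1))
    if f[2]>28: break
r.wait(.15)
r.servo_line([x,y,.30],speed=.06)
r.servo_line([x,y,.36],speed=.2)
print(r.sense()['contact_force'],r.sense()['clock'])
# retreat left/back, clear of view
r.reach([.48,.2,.36],[180,0,0])
snap('top','top1.png'); snap('side','side1.png')
print(r.sense()['clock'],r.sense()['opening'])
im=cv2.imread('pics/top1.png')[130:300,170:390]
cv2.imwrite('pics/z1.png',cv2.resize(im,None,fx=3.5,fy=3.5,interpolation=cv2.INTER_CUBIC))
```

```text
[ 1.10407807 -0.8112908   0.28126085]
0.278 0.2792 [2.8 1.1 4. ]
0.27 0.2711 [ 3.7 -0.1  4.5]
0.262 0.2629 [3.8 0.5 4.4]
0.256 0.2572 [2.3 0.5 6.2]
0.253 0.2544 [2.9 0.3 7.3]
0.2515 0.253 [ 2.  -0.8  5.9]
0.25 0.2523 [ 0.5  0.8 10.2]
0.2485 0.2522 [-2.5 -0.1 15.2]
0.247 0.2522 [-5.7 -0.1 21.5]
[0.523639   0.77748978 0.57002343] 9.025
9.8833 0.0004996464503069747
```

View pics/z1.png

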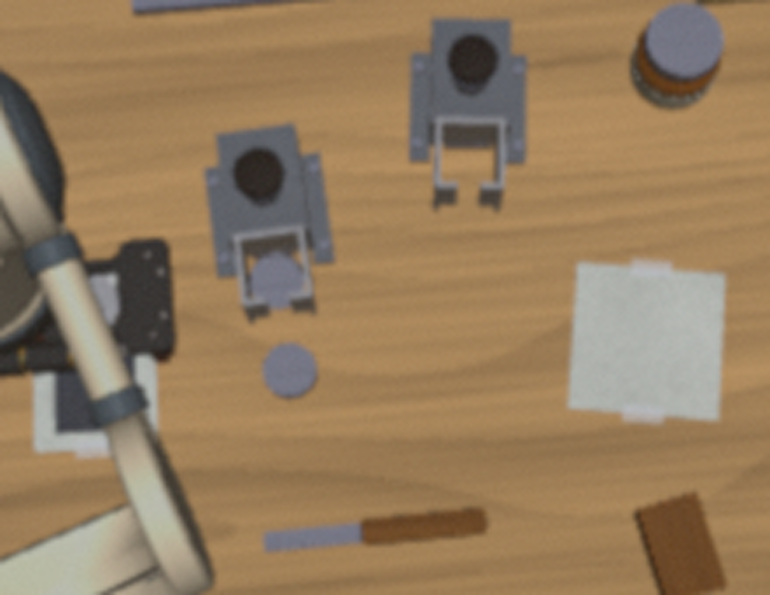

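View pics/side1.png

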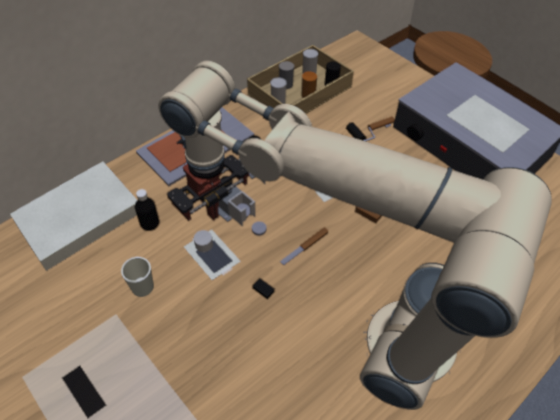

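The plunger is back up and one disc is out at zoomed pixel (291,370). The second disc is still in the magazine and nothing else has moved. Next I'll push it partway, then look.

```bash
cat > push.py <<'E'
from geo import *
def push(disc,target,frac=1.):
    v=target-disc; L=np.linalg.norm(v); v/=L
    yaw=np.degrees(np.arctan2(v[1],v[0]))+180   # closing axis perpendicular to the push
    O=[180,0,(yaw+180)%360-180]
    s=disc-v*.05; e=target-v*(.03+(1-frac)*L)
    r.reach([*s,.25],O); r.servo_line([*s,.187],speed=.1)
    print(r.sense()['tcp_pos'])
    r.servo_line([*e,.187],speed=.05)
    print(r.sense()['contact_force'],r.sense()['tcp_pos'],e)
    back=e-v*.03
    r.servo_line([*back,.187],speed=.1); r.servo_line([*back,.30],speed=.2)
def look(f):
    snap('top',f+'.png')
    im=cv2.imread(f'pics/{f}.png')[130:300,170:390]
    cv2.imwrite(f'pics/z_{f}.png',cv2.resize(im,None,fx=3.5,fy=3.5,interpolation=cv2.INTER_CUBIC))
    print(r.sense()['clock'])
E
python3 - <<'E'
from push import *
d=px2w('top0.png',Z([(291,370)]),.013)[0,:2]; print(d,b)
push(d,b,.6)
r.reach([.45,.2,.33],[180,0,90])
look('top2')
E
```

```text
[0.48009515 0.05958597] [ 0.48083514 -0.20334606]
[0.48018852 0.10964347 0.18754444]
[-0.22664857  0.23337834  0.42981882] [ 0.48045888 -0.0681264   0.18700772] [ 0.48045471 -0.06817337]
18.0917
```

View pics/z_top2.png

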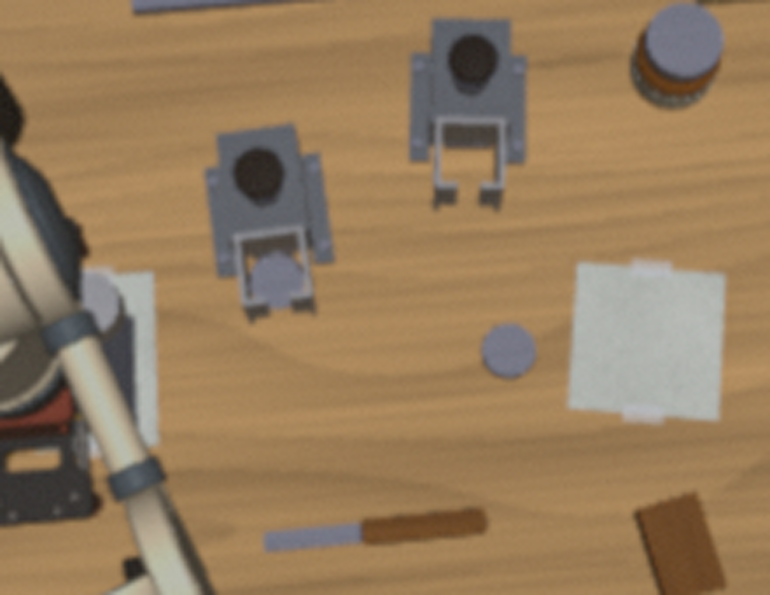

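The disc tracked straight and is now at zoomed (509,351). Next is the rest of the push.

Run:
```python
from push import *
d=px2w('top0.png',Z([(509,351)]),.013)[0,:2]; print(d,b)
push(d,b)
r.reach([.45,.15,.33],[180,0,90])
look('top3')
```

```text
[ 0.48000645 -0.09962049] [ 0.48083514 -0.20334606]
[ 0.47988241 -0.04948856  0.18760094]
[-0.15790653 -0.2470358   0.1905388 ] [ 0.48062487 -0.17323855  0.18704532] [ 0.48059547 -0.17334702]
24.8917
```

View pics/z_top3.png

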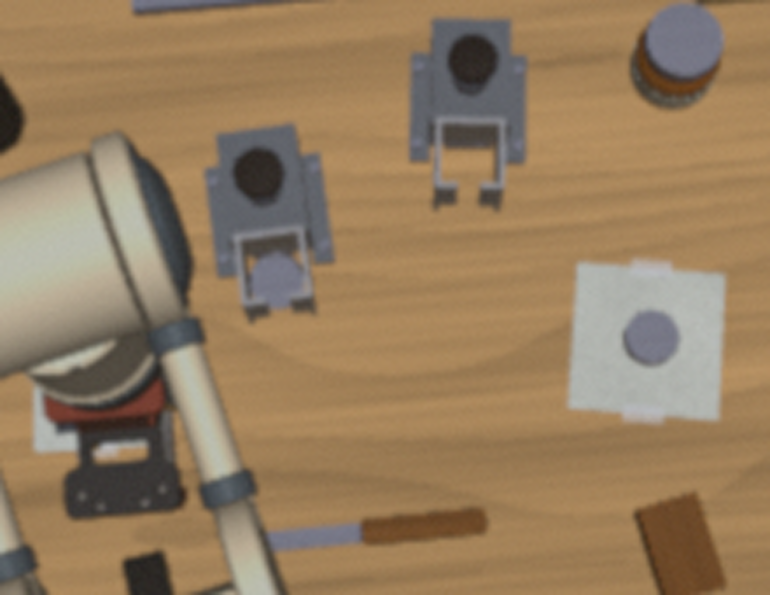

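The disc lies centred on the blotter at zoomed (651,338). The robot is clear of everything.

```bash
python3 -c "
from station import r
print(r.hand_in())"
```

```text
the job is handed in; nothing more can be done
None
```

I pressed the plunger fully once, it sprang back and put out a single disc, and I pushed that disc to the middle of the blank blotter and handed the job in at about 25 s; the judge's verdict wasn't shown.

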